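Set out the slide-mounting station beside the microscope

ROBOT

A 6-joint arm with a two-finger parallel gripper is mounted at the origin on the work surface. World frame = base frame: x ahead of the robot, y to its left, z up, the work surface at z = 0. Lengths are in mm, angles in rad, forces in N, time in s.
With the tool pointing down it reaches from about 400 to 825 mm from the base axis. Payload 7 kg.
Tool frame: the origin (TCP) lies at the very end of the fingers, on their centre line; the grasp point (between the pads) lies 19 mm behind it; z points along the fingers, y is the line along which they close (so a half turn about z gives the same grasp; the last joint's range is limited). The gripper opens to 88 mm and grips with 3 to 60 N. Pads are 19 mm wide; open, the fingers measure 130 mm over their backs; the gripper's body (78 mm by 193 mm) begins 47 mm behind the grasp point.
Start: joints at [1.511, 0.359, 0.012, 0, -1.224, -0.288], TCP at [230.068, 634.558, 226.561] pointing down, gripper open.
Joint ranges: [-3.07, 3.07], [-1.43, 2.12], [-1.02, 1.25], [-3.03, 1.67], [-3.05, -0], [-3.03, 3.03]. Speed limits (rad/s): [2.39, 2.39, 3.01, 3.14, 3.14, 3.14].

INTERFACE

Orientations are given as a unit quaternion [x, y, z, w].
In Python, from plant import bot gives the robot as it stands. Calls block until the motion is done:
- bot.move_ptp(position, orientation): joint-space move of the TCP to a pose.
- bot.line_to(position, velocity=150, ori=None): straight line of the TCP; ori=None keeps the orientation; velocity is the mean speed in mm/s.
- bot.move_joints(angles): joint-space move.
- bot.move_gripper(opening, force=None): finger opening in mm; force is the grip in N (None keeps the last); returns when the fingers have stopped.
- bot.pause(seconds).
- bot.solve_ik(position, orientation): joint angles nearest the present ones, or None.
- bot.read_state(): the state.
- bot.camera(name): name is "scene" or "top" or "wrist"; returns the picture (384x512x3 uint8, red, green, blue); there is no depth.
- bot.get_calibration(name): a dict with "fx", "fy", "cx", "cy" (pixels), "view" (4x4, takes a point from world to camera coordinates); the wrist camera has in their place "T_tool_cam" (4x4, takes a point from camera to tool coordinates, whose origin is the TCP and whose axes are the flange's). Camera axes: x right, y up, looking along -z (the intrinsics and any distortion apply to the point x, -y, -z); pixel columns grow to the right and rows downward; lengths in mm; the calibration is good to about 2 mm. The wrist camera is an equidistant fisheye: a pixel r from the principal point sees the ray r / f radians off the axis. A picture is of the moment at which its call begins: read the wrist's pose just before it. get_calibration takes no time and is no camera call.
A pose or a line that the arm cannot do raises bot.Unreachable and nothing moves.
- bot.close_job(): hands the job in; it is judged then, once.
The state is a dict: "t": time; "joint_pos": joint angles; "qvel": joint speeds; "tau": joint torques, N m; "tcp_pos": TCP position; "eef_rot": TCP orientation; "contact_force": force on the tool from outside, world axes, zero at the start; "moment": the same for the moment, N m; "width": finger opening in mm; "finger_force": force on a finger pad.
Only numpy, scipy, OpenCV 4.12 (cv2) and the standard library are available. Lean on these libraries where they do the work, as an engineer would, in place of code of your own. Each camera call takes 0.05 s, during which the arm holds its last target. There are 200 camera calls.

TASK

Set out the slide-mounting station on the dark mat: stand the brown bottle with the black cap centred on the blue coaster and the clear bottle with the green cap centred on the yellow coaster, lay the orange slide box lengthwise along the mat in its very middle, halfway between the coasters, and lay the white cover-glass box flat and centred on top of the slide box, pointing the same way. Set each thing down gently without dropping it or tipping it over, and leave the red-capped bottle and the aluminium can where they are.

Things in the scene. Friction and masses are not known exactly. Their poses are not given: they have to be found in the camera images.
- bottle_brown: Upright round glass bottle with a plain white paper band: dark brown body 48 mm in diameter up to 60 mm height, then a shoulder to a neck, and a black screw cap 32 mm in diameter from 72 to 90 mm height. About 0.18 kg. Origin at the centre of its underside, z up. Moves to the blue coaster.
- bottle_clear: Upright round glass bottle with a plain white paper band: pale clear body 48 mm in diameter up to 60 mm height, then a shoulder to a neck, and a green screw cap 32 mm in diameter from 72 to 90 mm height. About 0.18 kg. Origin at the centre of its underside, z up. Moves to the yellow coaster.
- slide_box: Orange plastic slide box with a dark seam, lying flat: 50 mm along its x, 84 mm along its y (long side), 30 mm high. About 0.13 kg. Origin at the centre of its underside, z up.
- cover_box: Small white plastic cover-glass box with a grey seam, lying flat: 32 mm along its x, 50 mm along its y (long side), 20 mm high. About 0.04 kg. Origin at the centre of its underside, z up.
- mat: Dark rubber mat fixed to the bench, 110 mm along its x, 300 mm along its y (long side), 2 mm thick. Origin at the centre of its underside, at bench height. The coasters are fixed on it, one near each end, 115 mm from its centre along its y; which is at which end varies.
- coaster_blue: Blue round coaster fixed on the mat, 72 mm in diameter, 3 mm thick, its top 5 mm above the bench. Origin at the centre of its underside.
- coaster_yellow: Yellow round coaster fixed on the mat, 72 mm in diameter, 3 mm thick, its top 5 mm above the bench. Origin at the centre of its underside.
- bottle_red: Upright round glass bottle with a plain white paper band: pale clear body 48 mm in diameter up to 60 mm height, then a shoulder to a neck, and a red screw cap 32 mm in diameter from 72 to 90 mm height. About 0.18 kg. Origin at the centre of its underside, z up. Not part of the job: leave it alone.
- objective_can: Aluminium can for a microscope objective, 46 mm in diameter at its lid, 60 mm high. Origin at the centre of its underside. Not part of the job: leave it alone.
Not all that is in view belongs to the job. What is meant by the cover_box is not pink or purple, and is the smaller of those in its own colour.

How it is judged:
By the outcome, as a careful person would: the job done as asked, in the order asked, and still so for the second after the job is handed in, with the robot touching nothing.
It also fails if it takes over 106 s, if anything falls off the work surface, if the arm or the gripper's body presses on something with over 40 N, if the wrist force passes 120 N, or if a joint passes its speed limit or range.

## Working session

There is one attempt and no reset: what is moved stays moved. The work goes in short steps, each a Python script; the robot and the scene stay as the last script left them, time stands still between calls to the robot, and variables do not carry over. Pictures are saved under pics/ and viewed, at most 14 in all, crops included, and the job is handed in when it is done.

```bash
ls; mkdir -p pics
python3 - <<'E'
from plant import bot
import cv2,numpy as np
for n in("scene","top"):
    im=bot.camera(n); cv2.imwrite(f"pics/{n}0.png",im[:,:,::-1])
    c=bot.get_calibration(n); print(n,{k:np.round(v,3).tolist() for k,v in c.items()})
print({k:np.round(v,3).tolist() for k,v in bot.get_calibration("wrist").items()})
s=bot.read_state();print(s)
E
```

```text
pics
scene {'fx': 384.48, 'fy': 384.48, 'cx': 255.426, 'cy': 185.499, 'view': [[0.833, 0.553, -0.001, -417.255], [-0.409, 0.616, 0.673, 202.84], [0.373, -0.56, 0.739, -1352.944], [0.0, 0.0, 0.0, 1.0]]}
top {'fx': 474.663, 'fy': 474.663, 'cx': 259.882, 'cy': 189.222, 'view': [[-0.059, -0.998, -0.001, 7.926], [0.975, -0.058, 0.212, -484.195], [-0.212, 0.012, 0.977, -1082.397], [0.0, 0.0, 0.0, 1.0]]}
{'fx': 297.319, 'fy': 297.319, 'cx': 256.331, 'cy': 193.953, 'T_tool_cam': [[0.001, 0.956, 0.293, 80.326], [1.0, -0.001, 0.0, 0.494], [0.001, 0.293, -0.956, -156.76], [0.0, 0.0, 0.0, 1.0]]}
{'t': 0.1, 'joint_pos': array([ 1.51110812e+00,  3.59325638e-01,  1.11296858e-02, -2.99443289e-04,
       -1.22406954e+00, -2.88076673e-01]), 'qvel': array([-0.00023266, -0.00275192,  0.00169696,  0.00091859,  0.00042063,
        0.0002682 ]), 'tau': array([-1.31712888e-03, -5.84164810e+01,  2.93750006e+01,  7.01553270e+00,
        1.01078750e-02, -5.72300632e-05]), 'tcp_pos': array([229.93274909, 634.16591554, 225.70223872]), 'eef_rot': array([ 9.84911403e-01, -1.73057704e-01, -5.61545440e-05,  7.45838787e-04]), 'contact_force': array([-0.77121435, -0.01964741, -0.43650031]), 'moment': array([0.0252848 , 0.03498383, 0.01567278]), 'finger_force': 0.0, 'width': 87.36977821828759}
```

View pics/top0.png

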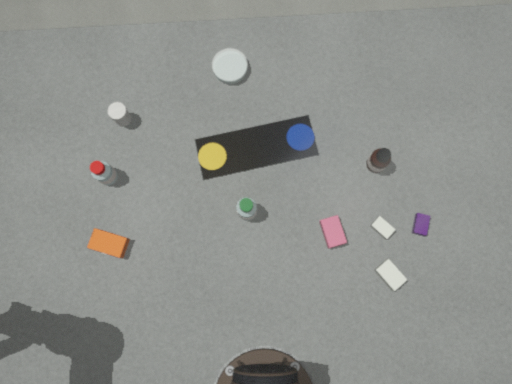

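View pics/scene0.png

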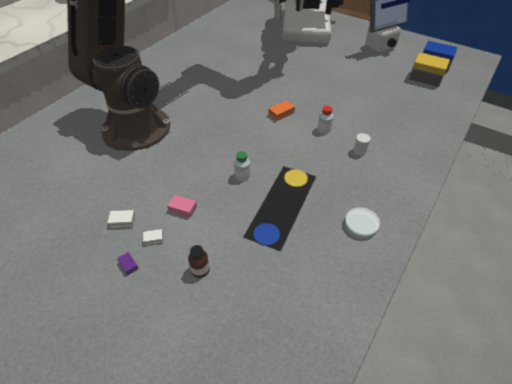

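The top view shows the yellow coaster at (212,156) and the blue one at (300,137). The bottle caps are brown (381,157), green (246,205) and red (98,168), with the can at (118,110). The slide box is at (108,244). The small white box is at (384,227), and the larger white, pink and purple ones are decoys.

```bash
cat > h.py <<'E'
from plant import bot
import cv2, numpy as np
from scipy.spatial.transform import Rotation as R
def q(yaw): return [np.cos(yaw/2),np.sin(yaw/2),0,0]
def ray(name,uv,st=None):
    """world origin and directions of pixels"""
    c=bot.get_calibration(name); uv=np.atleast_2d(uv).astype(float)
    p=(uv-[c["cx"],c["cy"]])/[c["fx"],c["fy"]]
    if name=="wrist":
        r=np.linalg.norm(p,axis=1,keepdims=True)+1e-9
        d=np.c_[p*np.sin(r)/r,np.cos(r)]*[1,-1,-1]
        T=np.array(c["T_tool_cam"]); Q=R.from_quat(st["eef_rot"]).as_matrix()
        return st["tcp_pos"]+Q@T[:3,3], d@(Q@T[:3,:3]).T
    V=np.array(c["view"]); d=np.c_[p,np.ones(len(p))]*[1,-1,-1]
    return -V[:3,:3].T@V[:3,3], d@V[:3,:3]
def onplane(name,uv,z,st=None):
    o,d=ray(name,uv,st); return (o+d*((z-o[2])/d[:,2:]))[:,:2]
def project(name,P,st=None):
    P=np.atleast_2d(P); c=bot.get_calibration(name)
    if name=="wrist":
        T=np.array(c["T_tool_cam"]); Q=R.from_quat(st["eef_rot"]).as_matrix()
        X=((P-st["tcp_pos"])@Q-T[:3,3])@T[:3,:3]
    else:
        V=np.array(c["view"]); X=P@V[:3,:3].T+V[:3,3]
    X=X*[1,-1,-1]; n=np.hypot(X[:,0],X[:,1])
    s=np.arctan2(n,X[:,2])/(n+1e-9) if name=="wrist" else 1/X[:,2]
    return X[:,:2]*s[:,None]*[c["fx"],c["fy"]]+[c["cx"],c["cy"]]
RNG=dict(blue=((105,130,60),(130,255,255)),yellow=((22,150,90),(32,255,255)),green=((50,120,30),(85,255,255)),
 orange=((5,170,100),(17,255,255)),white=((15,0,185),(50,60,255)),black=((0,0,0),(179,255,45)))
def blobs(im,col,near,rad,amin=15):
    """largest contour of a colour within rad px of near"""
    m=cv2.inRange(cv2.cvtColor(im,cv2.COLOR_RGB2HSV),*map(np.array,RNG[col]))
    k=np.zeros_like(m); cv2.circle(k,tuple(int(x) for x in near),int(rad),255,-1); m&=k
    cs,_=cv2.findContours(m,cv2.RETR_EXTERNAL,cv2.CHAIN_APPROX_NONE)
    return max(cs,key=cv2.contourArea)
def cen(c): M=cv2.moments(c); return np.array([M["m10"]/M["m00"],M["m01"]/M["m00"]])
def rect(name,c,z,st=None):
    """centre, long-axis angle, sizes of contour cast on plane z"""
    P=onplane(name,c[:,0,:],z,st).astype(np.float32)
    b=cv2.boxPoints(cv2.minAreaRect(P)); e1,e2=b[1]-b[0],b[2]-b[1]
    l=e1 if np.linalg.norm(e1)>np.linalg.norm(e2) else e2
    return b.mean(0),np.arctan2(l[1],l[0])%np.pi,sorted([np.linalg.norm(e1),np.linalg.norm(e2)])
E
python3 - <<'E'
from h import *
im=cv2.imread("pics/top0.png")[:,:,::-1].copy()
for col,n,z in(("blue",(300,137),5),("yellow",(212,156),5),("green",(246,205),90)):
    c=blobs(im,col,n,20); print(col,cen(c).round(1),cv2.contourArea(c),onplane("top",cen(c),z).round(1))
print("brown",onplane("top",[381,153],90))
for col,n,z in(("orange",(108,244),30),("white",(384,227),20),("black",(256,147),2)):
    c=blobs(im,col,n,25 if z!=2 else 75); print(col,cen(c).round(1),cv2.contourArea(c),rect("top",c,z))
print("HSV white",cv2.cvtColor(im,cv2.COLOR_RGB2HSV)[225:230,382:387].reshape(-1,3)[::5].tolist())
E
```

```text
blue [298.9 135.8] 468.0 [[ 627.5 -129. ]]Traceback (most recent call last):
  File "<stdin>", line 4, in <module>
  File "h.py", line 35, in blobs
    return max(cs,key=cv2.contourArea)
ValueError: max() iterable argument is empty
```

```bash
cat > m.py <<'E'
from h import *
im=cv2.imread("pics/top0.png")[:,:,::-1].copy(); H=cv2.cvtColor(im,cv2.COLOR_RGB2HSV)
for n in((300,137),(308,145),(212,156),(220,162),(246,205),(108,244),(384,227),(256,147),(381,155),(50,200)): print(n,H[n[1],n[0]].tolist())
E
python3 m.py
```

```text
(300, 137) [110, 147, 168]
(308, 145) [110, 126, 164]
(212, 156) [25, 131, 207]
(220, 162) [25, 126, 208]
(246, 205) [64, 94, 152]
(108, 244) [13, 153, 214]
(384, 227) [40, 11, 218]
(256, 147) [30, 13, 59]
(381, 155) [45, 7, 76]
(50, 200) [50, 5, 148]
```

```bash
python3 - <<'E'
s=open('h.py').read()
i=s.index("RNG="); j=s.index("def blobs")
s=s[:i]+'''RNG=dict(blue=((100,80,60),(130,255,255)),yellow=((20,80,90),(34,255,255)),green=((50,60,30),(85,255,255)),
 orange=((3,90,90),(18,255,255)),white=((0,0,188),(179,50,255)),black=((0,0,0),(179,255,95)))
'''+s[j:]
open('h.py','w').write(s)
E
cat > m.py <<'E'
from h import *
im=cv2.imread("pics/top0.png")[:,:,::-1].copy()
for col,n,z in(("blue",(300,137),5),("yellow",(212,156),5),("green",(246,205),90)):
    c=blobs(im,col,n,20); print(col,cen(c).round(1),cv2.contourArea(c),onplane("top",cen(c),z).round(1))
print("brown",onplane("top",[381,153],90))
for col,n,z in(("orange",(108,244),30),("white",(384,227),20),("black",(256,147),2)):
    c=blobs(im,col,n,25 if z!=2 else 75); print(col,cen(c).round(1),cv2.contourArea(c),rect("top",c,z))
E
python3 m.py
```

```text
blue [299.8 136.6] 586.0 [[ 625.2 -131.1]]
yellow [212.  155.8] 628.5 [[587.7  94.7]]
green [245.9 204.5] 124.5 [[441.6  13.9]]
brown [[ 545.62128236 -309.08011715]]
orange [107.8 242.8] 746.0 (array([379.82285, 347.92902], dtype=float32), np.float32(1.2165216), [np.float32(49.817707), np.float32(91.39678)])
white [383.  226.7] 231.5 (array([ 380.6256 , -312.77863], dtype=float32), np.float32(0.7670235), [np.float32(30.72005), np.float32(48.629955)])
black [255.9 147. ] 3250.5 (array([606.3603  , -18.459976], dtype=float32), np.float32(1.7340943), [np.float32(108.20662), np.float32(298.3417)])
```

```bash
cat > r1.py <<'E'
from h import *
import json
def shot(n):
    st=bot.read_state(); im=bot.camera("wrist"); cv2.imwrite(f"pics/{n}.png",im[:,:,::-1])
    json.dump({k:np.array(st[k]).tolist() for k in("tcp_pos","eef_rot")},open(f"pics/{n}.json","w")); return st,im
if __name__=="__main__":
    bot.move_ptp([600,-18,220],q(0.164)); bot.pause(.2); st,im=shot("mat")
    for P in([625,-131,5],[588,95,5]): print(project("wrist",P,st).round(0))
    bot.move_ptp([546,-309,200],q(0.164)); bot.pause(.2); st,im=shot("brown")
    print(project("wrist",[546,-309,90],st), bot.read_state()["t"], bot.read_state()["joint_pos"].round(2))
E
python3 r1.py
```

```text
[[344. 165.]]
[[170. 164.]]
[[256.62788673 193.13463375]] 4.3917 [-0.2   0.3  -0.14 -0.   -1.13  1.94]
```

View pics/mat.png

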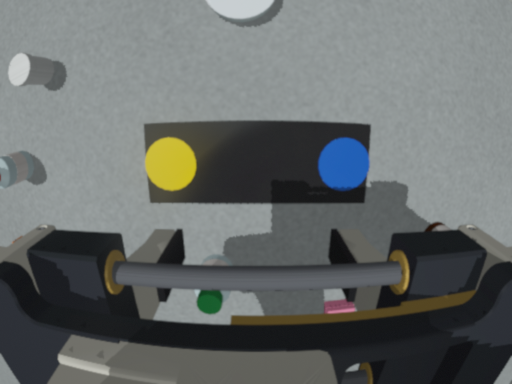

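View pics/brown.png

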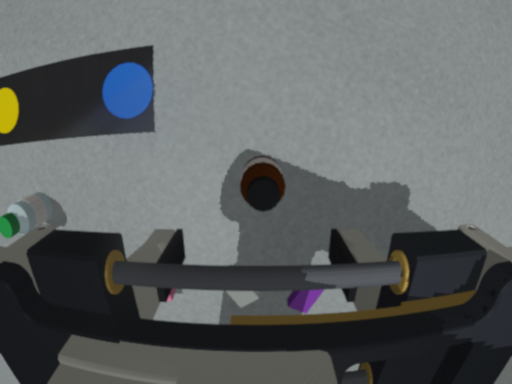

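The mat picture puts the yellow coaster at (170,164) and the blue at (344,164), both matching the top-view estimate. The brown picture shows the bottle's black cap near (263,193), about 6 px right of where I expected it. Next I'll refine all of these numerically.

Run:
```python
from h import *
import json
im=cv2.imread("pics/mat.png")[:,:,::-1].copy(); st=json.load(open("pics/mat.json"))
Q=[]
for col,n in(("yellow",(170,164)),("blue",(344,164))):
    c=blobs(im,col,n,40); P=onplane("wrist",c[:,0,:],5,st).astype(np.float32)
    e=cv2.fitEllipse(P); print(col,np.round(e,1).tolist() if 0 else e); Q.append(np.array(e[0]))
print("mid",(Q[0]+Q[1])/2,"ang",np.arctan2(*(Q[0]-Q[1])[::-1]),np.linalg.norm(Q[0]-Q[1]))
im=cv2.imread("pics/brown.png"); H=cv2.cvtColor(im,cv2.COLOR_BGR2HSV)
print(H[193,236:292].tolist()); print(H[165:216,263].tolist())
```

```text
yellow ((588.739013671875, 94.81834411621094), (71.446533203125, 73.65446472167969), 89.65116119384766)
blue ((626.3363647460938, -129.87722778320312), (72.28441619873047, 72.83516693115234), 131.65261840820312)
mid [607.53768921 -17.52944183] ang 1.7365861884770617 227.81936010577067
[[90, 14, 88], [90, 12, 88], [90, 12, 87], [83, 12, 86], [80, 10, 77], [13, 31, 57], [10, 136, 43], [10, 204, 40], [10, 215, 38], [10, 203, 39], [9, 201, 33], [6, 106, 24], [0, 0, 19], [100, 38, 20], [120, 12, 21], [100, 38, 20], [90, 38, 20], [120, 13, 19], [120, 13, 19], [105, 26, 20], [105, 26, 20], [105, 26, 20], [110, 36, 21], [120, 24, 21], [105, 24, 21], [105, 24, 21], [110, 33, 23], [120, 24, 21], [135, 24, 21], [110, 35, 22], [120, 36, 21], [110, 36, 21], [110, 36, 21], [105, 24, 21], [120, 26, 20], [105, 24, 21], [110, 35, 22], [120, 36, 21], [105, 26, 20], [105, 24, 21], [110, 36, 21], [100, 35, 22], [0, 0, 20], [7, 111, 30], [10, 193, 41], [10, 215, 45], [10, 200, 46], [9, 115, 51], [13, 27, 67], [90, 9, 84], [90, 11, 89], [84, 14, 89], [90, 12, 87], [90, 12, 87], [90, 12, 87], [90, 12, 86]]
[[11, 227, 37], [11, 222, 39], [10, 216, 39], [11, 223, 40], [11, 223, 40], [11, 211, 41], [11, 211, 41], [12, 218, 41], [10, 205, 41], [12, 235, 38], [10, 197, 31], [9, 128, 20], [60, 36, 14], [100, 59, 13], [100, 48, 16], [105, 27, 19], [120, 35, 22], [120, 23, 22], [120, 13, 20], [130, 36, 21], [120, 23, 22], [130, 36, 21], [90, 26, 20], [110, 35, 22], [120, 35, 22], [105, 24, 21], [110, 35, 22], [120, 12, 21], [120, 24, 21], [120, 24, 21], [113, 44, 23], [100, 36, 21], [130, 36, 21], [105, 23, 22], [105, 24, 21], [105, 24, 21], [120, 24, 21], [98, 49, 21], [90, 36, 21], [105, 23, 22], [100, 35, 22], [90, 24, 21], [110, 35, 22], [120, 23, 22], [110, 33, 23], [90, 8, 34], [98, 17, 61], [83, 13, 78], [96, 15, 85], [84, 15, 86], [96, 15, 86]]
```

```bash
cat > ops.py <<'E'
from h import *
from r1 import shot
MID=np.array([607.0,-17.9]); ANG=1.736; U=np.array([np.cos(ANG),np.sin(ANG)])
YEL=MID+115*U; BLU=MID-115*U
def pick(xy,yaw,z,hover,force,opening=88,lift=None):
    bot.move_gripper(opening); bot.move_ptp([*xy,hover],q(yaw))
    bot.line_to([*xy,z+15],150); bot.line_to([*xy,z],50)
    s=bot.read_state(); print("down F",s["contact_force"].round(1),s["tcp_pos"].round(1))
    bot.move_gripper(0,force=force); s=bot.read_state(); print("width",round(s["width"],1),"ff",round(s["finger_force"],1))
    bot.line_to([*xy,z+20],60); bot.line_to([*xy,lift or hover],200)
    s=bot.read_state(); print("lifted width",round(s["width"],1),"ff",round(s["finger_force"],1))
def place(xy,yaw,z,hover,opening=88,retreat=None):
    """z = TCP height at contact"""
    bot.move_ptp([*xy,hover],q(yaw)); bot.line_to([*xy,z+20],150); bot.line_to([*xy,z+3],30); bot.pause(.2)
    f0=bot.read_state()["contact_force"][2]; h=z+3
    while h>z-2.5:
        h-=.5; bot.line_to([*xy,h],15); bot.pause(.05); s=bot.read_state()
        if s["contact_force"][2]-f0>2: break
    print("set at",s["tcp_pos"].round(1),"h",h,"dF",(s["contact_force"][2]-f0).round(1))
    bot.move_gripper(opening); bot.pause(.15)
    bot.line_to([*xy,h+20],50); bot.line_to([*xy,retreat or hover],200); print("t",round(bot.read_state()["t"],1))
E
python3 - <<'E'
from ops import *
import json
st=json.load(open("pics/brown.json")); p=onplane("wrist",[262.5,194],90,st)[0]; print(p)
pick(p,0.164,32,140,20,lift=140); place(BLU,0.164,37,140,retreat=150)
bot.move_ptp([441.6,13.9,200],q(0.164)); bot.pause(.2); st,im=shot("clear")
c=blobs(im,"green",project("wrist",[441.6,13.9,90],st)[0],40); print(cv2.minEnclosingCircle(c),cv2.boundingRect(c),onplane("wrist",cen(c),90,st))
cv2.imwrite("pics/top1.png",bot.camera("top")[:,:,::-1])
E
```

```text
[ 546.07874871 -314.57929896]
down F [-0.1 -0.2  0.5] [ 545.9 -314.6   31.7]
width 47.4 ff 20.0
lifted width 47.3 ff 20.0
set at [ 626.1 -131.3   37. ] h 36.5 dF 7.4
t 14.7
((254.01449584960938, 188.44203186035156), 17.558076858520508) (238, 171, 34, 36) [[445.83108284  15.13431302]]
```

View pics/clear.png

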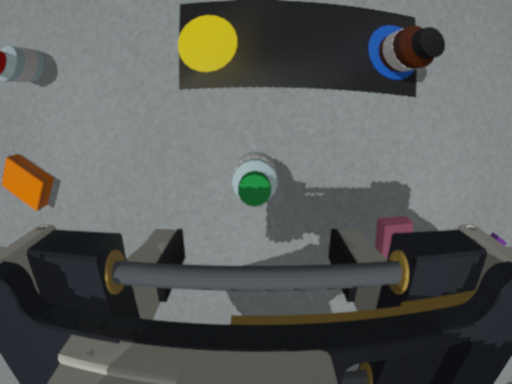

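View pics/top1.png

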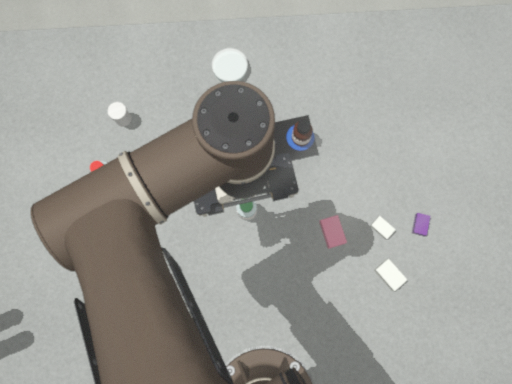

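The brown bottle stands on the blue coaster. The green cap shows its side towards the top of the picture, and its top face is centred near (255,190).

Run:
```python
from ops import *
import json
st=json.load(open("pics/clear.json")); p=onplane("wrist",[255,190],90,st)[0]; print(p)
pick(p,0.164,32,140,20,lift=140); place(YEL,0.164,37,140,retreat=150)
bot.move_ptp([380,348,180],q(1.2165-np.pi)); bot.pause(.2); st,im=shot("slide")
c=blobs(im,"orange",project("wrist",[380,348,30],st)[0],90); print(cv2.boundingRect(c),rect("wrist",c,30,st),project("wrist",[380,348,30],st))
print(bot.read_state()["joint_pos"].round(2))
```

```text
[444.37467305  14.20925385]
down F [ 1.1 -0.6  0.5] [444.2  14.1  31.8]
width 47.6 ff 20.0
lifted width 48.0 ff 20.0
set at [588.2  95.6  37.1] h 36.5 dF 7.6
t 26.1
(234, 143, 47, 78) (array([380.70572, 349.55154], dtype=float32), np.float32(1.2174144), [np.float32(49.650146), np.float32(85.58468)]) [[257.26843631 181.2697588 ]]
[ 1.12  0.13 -0.4  -0.   -1.03 -1.48]
```

View pics/slide.png

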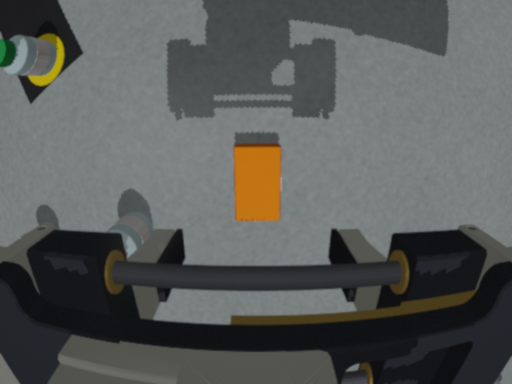

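Run:
```python
from ops import *
r=onplane("top",[97.5,166.5],90)[0]; p=np.array([381.0,350.2]); d=r-p; yw=1.217-np.pi
print("red",r,"along tool x,y",d@[np.cos(yw),np.sin(yw)],d@[np.sin(yw),-np.cos(yw)])
assert np.linalg.norm(d)>130
pick(p,yw,6,100,25,opening=75,lift=130)
place(MID,ANG-np.pi,8,140,opening=70,retreat=170); yw=0.767-np.pi
bot.pause(.1); st,im=shot("placed")
c=blobs(im,"orange",project("wrist",[*MID,32],st)[0],90); print("placed",rect("wrist",c,32,st))
bot.move_ptp([380.6,-312.8,170],q(yw)); bot.pause(.2); st,im=shot("cover")
c=blobs(im,"white",project("wrist",[380.6,-312.8,20],st)[0],60); print(cv2.boundingRect(c),rect("wrist",c,20,st))
```

```text
red [552.11498961 354.74338106] along tool x,y -63.54673799614446 -158.9427383349751
down F [0.4 0.2 0.8] [380.9 350.    5.8]
width 49.6 ff 25.0
lifted width 49.9 ff 25.0
set at [607.1 -17.9   8.1] h 7.5 dF 6.2
t 40.1
placed (array([607.65076 , -18.207672], dtype=float32), np.float32(1.7375727), [np.float32(51.10867), np.float32(87.45158)])Traceback (most recent call last):
  File "<stdin>", line 10, in <module>
  File "h.py", line 35, in blobs
    return max(cs,key=cv2.contourArea)
ValueError: max() iterable argument is empty
```

View pics/placed.png

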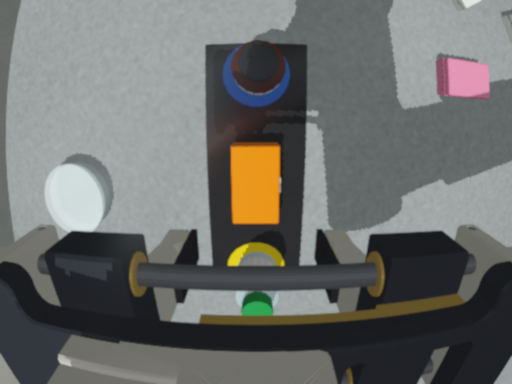

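View pics/cover.png

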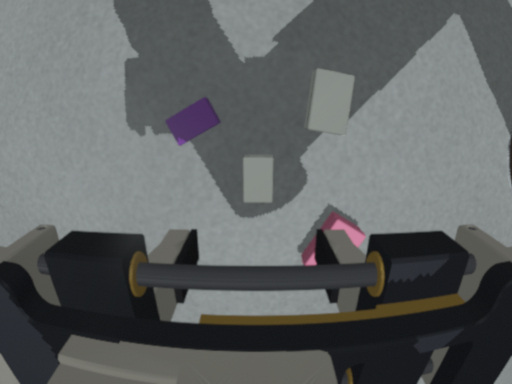

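The slide box sits in the middle, (256,183), between the two bottles. The cover box is in shadow at (258,179), too dark for my white threshold. The larger white decoy is at (331,101).

Run:
```python
from ops import *
import json
RNG["white"]=((0,0,122),(179,60,255))
im=cv2.imread("pics/cover.png")[:,:,::-1].copy(); st=json.load(open("pics/cover.json"))
c=blobs(im,"white",(258,179),32); b=cv2.boundingRect(c); p,a,sz=rect("wrist",c,20,st); print(b,p,a,sz)
assert 29<sz[0]<36 and 46<sz[1]<55
yw=float(a)-np.pi
p=p-np.array([np.cos(yw),np.sin(yw)])*(sz[1]-50)/2
pick(p,yw,3,80,12,opening=62,lift=130)
place(np.array([607.2,-17.6]),ANG-np.pi,35,140,opening=55,retreat=170)
bot.pause(.1); st,im=shot("end")
RNG["white"]=((0,0,150),(179,40,255))
c=blobs(im,"orange",project("wrist",[*MID,32],st)[0],90); print("slide",rect("wrist",c,32,st))
c=blobs(im,"white",project("wrist",[*MID,52],st)[0],50); print("cover",rect("wrist",c,52,st))
bot.move_ptp([450,300,300],q(-0.3)); bot.pause(.2)
for n in("top","scene"): cv2.imwrite(f"pics/{n}2.png",bot.camera(n)[:,:,::-1])
print(bot.read_state()["t"])
```

```text
(243, 157, 30, 45) [ 379.77753 -312.9452 ] 0.7826273 [np.float32(30.526983), np.float32(48.76807)]
down F [-0.  -0.   0.1] [ 379.1 -313.3    2.8]
width 32.0 ff 12.0
lifted width 32.2 ff 12.0
set at [607.3 -17.6  35.1] h 34.5 dF 5.9
t 52.7
slide (array([607.5757  , -17.946121], dtype=float32), np.float32(1.7356783), [np.float32(51.219425), np.float32(87.412544)])
cover (array([607.7149  , -17.364693], dtype=float32), np.float32(1.7356994), [np.float32(31.234015), np.float32(48.02527)])
54.5833
```

View pics/end.png

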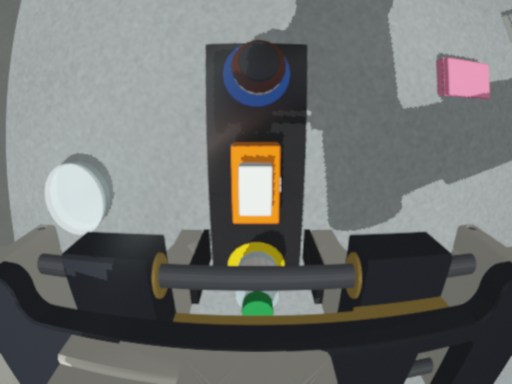

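View pics/scene2.png

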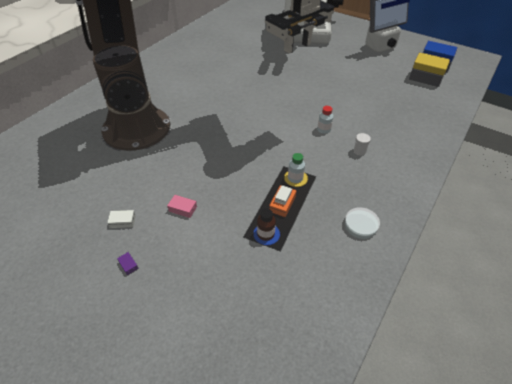

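Both boxes are stacked and aligned: the cover at (255,190) lies within the slide box at (256,183). Everything is upright. I'll do one numeric check of the bottle centring from the top view.

Run:
```python
from ops import *
im=cv2.imread("pics/top2.png")[:,:,::-1].copy()
g=blobs(im,"green",project("top",[*YEL,95])[0],15); print("green",onplane("top",cen(g),95),YEL,cv2.contourArea(g))
o=blobs(im,"orange",project("top",[*MID,32])[0],35); print("slide",rect("top",o,32))
pts=[project("top",[*(BLU+16*np.array([np.cos(t),np.sin(t)])),95])[0] for t in np.linspace(0,6.28,60)]
pb=[project("top",[*(BLU+24*np.array([np.cos(t),np.sin(t)])),5])[0] for t in np.linspace(0,6.28,60)]
u,v=project("top",[*BLU,50])[0].astype(int); s=8; x0,y0=u-35,v-35
z=cv2.resize(im[y0:y0+70,x0:x0+70],None,fx=s,fy=s,interpolation=cv2.INTER_CUBIC)[:,:,::-1].copy()
z=cv2.convertScaleAbs(z,alpha=1.8)
for P,c in((pts,(0,255,0)),(pb,(0,255,255))): cv2.polylines(z,[((np.array(P)-[x0,y0]+.5)*s).astype(np.int32)],True,c,1)
cv2.imwrite("pics/bz.png",z)
```

```text
green [[585.90995805  93.89907083]] [588.08787802  95.53426133] 139.5
slide (array([603.6323  , -17.092705], dtype=float32), np.float32(1.7386994), [np.float32(59.825058), np.float32(87.8563)])
```

View pics/bz.png

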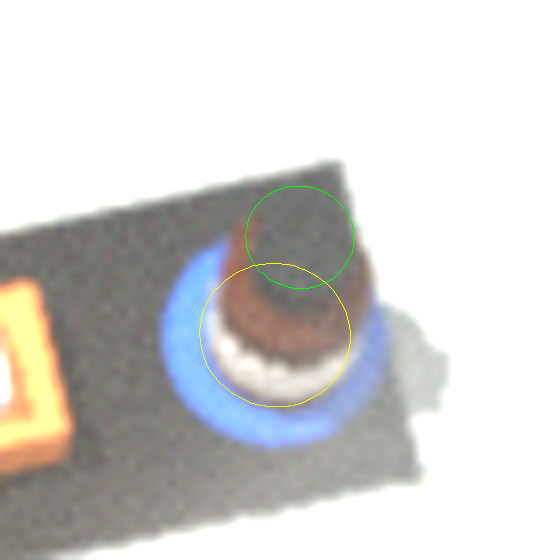

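The brown bottle's body and cap sit within about 1–2 mm of the predicted circles at (300,237) and (275,335), so it is centred on the blue coaster. I'm handing in.

```bash
python3 -c "
from plant import bot
print(bot.close_job())"
```

```text
the job is handed in; nothing more can be done
None
```

The job is handed in, with no verdict reported back: both bottles stand on their coasters, the slide box lies in the middle of the mat and the cover-glass box is centred on top of it, all within about 3 mm by the camera checks, after 54.6 s of robot time.

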